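# Find the burner cap that rocks and seat it

### The job

The gas hob has been cleaned and its three burner caps put back, but one was set down beside its seat. Go along the hob from left to right and press down on each cap with a fingertip to feel whether it rocks; nudge the one that rocks sideways until it drops into its burner, so that all three caps finally lie flat and fully home on their own burners. Only press and push: do not lift a cap or knock one off, and leave the other things on the worktop where they are.

Things in the scene. Friction and masses are not known exactly. Their poses are not given: they have to be found in the camera images.
- hob: Table-top gas hob, brushed steel top 270 (x) by 540 mm (y), 60 mm high, fixed; black knobs on its front. Origin on the worktop under its middle, x to the back, y to the left. Three burner heads stand on it at x = +12 mm, y = +170 (left), 0 (middle), -170 mm (right) in this frame; nothing else on its top is over 75 mm above the worktop.
- cap_a: One of three identical loose burner caps: dark metal disc, 94 mm across, 10.5 mm thick, bevelled rim, 0.2 kg; under it a round spigot 64 mm wide, 5 mm deep, belongs in the socket of its head. Origin: centre of the disc's underside, z up; the flat top (68 mm wide) is 10.5 mm above it, the spigot's end 5 mm below. It is on the head of seat_a; which head along the row that is varies from run to run.
- cap_b: Burner cap like cap_a, on the head of seat_b (left, middle or right). Any of the three may be the one out of its seat: it is then 4.5 to 8 mm off centre in any direction; on that side its spigot stands on the head's rim, on the other the disc touches the rim, so it leans about 5 degrees, high on the side it is off to.
- cap_c: Burner cap like cap_a, on the head of seat_c (left, middle or right). An unseated cap rocks a few mm when its high side is pressed, and its top where pressed is 1 to 6 mm higher than a seated cap's. A push of a few N on its high side's rim, towards the head's middle, slides it until the spigot drops in; the socket then stops it.
- seat_a (a point): Seat of the head that carries cap_a: centre of the head's flat upper rim, 84 mm above the worktop, z up. The head is a fixed aluminium ring, 90 mm across with vertical slots, 24 mm above the hob's top; its socket is 67 mm wide, 8 mm deep. A seated cap's origin lies at this point, flat, its top 10.5 mm above.
- seat_b (a point): Seat of the head that carries cap_b; head and point like those of seat_a.
- seat_c (a point): Seat of the head that carries cap_c; head and point like those of seat_a.
- scrub_brush: Red scrubbing brush with a bow handle, 86 mm long, 30 mm wide, 55 mm high, on the worktop left of the hob; origin under its middle. Not part of the work.
- soap_bottle: Soap bottle with a green pump, 168 mm high, behind the hob to the left; origin at the centre of its base, z up. Not part of the work.
- pepper_mill: Dark wooden pepper mill, 58 mm wide, 170 mm high, right of the hob; origin at the centre of its base, z up. Not part of the work.
Mind the look-alikes: they are no part of the job. What is shaped like the cap_a but blue is not meant. What is shaped like the cap_b but pink is not meant.

How it is judged:
By the outcome, as a careful person would: the job done as asked, in the order asked, and still so for the second after the job is handed in, with the robot touching nothing.
It also fails if it takes over 64 s, if anything falls off the work surface, if the arm or the gripper's body presses on something with over 40 N, if the wrist force passes 120 N, or if a joint passes its speed limit or range.

### The arm

A 6-joint arm with a two-finger parallel gripper is mounted at the origin on a cart in front of the work surface, level with it; the furniture and walls round the work are solid. World frame = base frame: x ahead of the robot, y to its left, z up, the work surface at z = 0. Lengths are in mm, angles in rad, forces in N, time in s.
With the tool pointing down it reaches from about 300 to 775 mm from the base axis. Payload 14.6 kg.
Tool frame: the origin (TCP) lies between the finger pads; the fingertips stand 8 mm ahead of it and the grasp point (between the pads) lies 11 mm behind it; z points along the fingers, y is the direction in which the jaws open and shut (so a half turn about z gives the same grasp; the last joint's range is limited). The gripper opens to 94 mm and grips with 3 to 60 N. Pads are 16 mm wide; open, the fingers measure 119 mm over their backs; the gripper's body (75 mm by 177 mm) begins 78 mm behind the grasp point.
Start: joints at [1.278, 0.3, 1.521, -0, 1.321, -0.067], TCP at [123.135, 536.029, 213.446] pointing down, gripper open.
Joint ranges: [-3.03, 3.03], [-0.79, 2.21], [0.23, 2.52], [-1.04, 4.18], [0, 3.07], [-2.55, 2.55]. Speed limits (rad/s): [2.22, 2.22, 2.57, 3.14, 3.14, 3.14].

### API

Orientations are given as [roll, pitch, yaw] about the fixed x, y, z axes, in that order (R = Rz(yaw) Ry(pitch) Rx(roll)).
In Python, from cell import manip, cams, models gives the robot as it stands. The module is installed in compiled form; this text tells all that it offers.
- The arm moves only by the shell command python3 -m pendant 'ROWS' [OPENING] [FORCE]. ROWS is JSON, a list that holds one entry, the list of rows, each a list of 4 numbers: the shift along the tool's x, y, z in cm, then the turn about the tool's z in rad. In form: [[[x, y, z, roll], ...]]. A call has 1 to 5 rows; each row is the pose to reach, as a shift and turn from the pose commanded when the call began, along the tool's axes at that moment; what a row does not reach only later rows make up. A row lasts 1/10 s, in which the tool goes at most 50 mm and 8.59 degrees, less where a joint would pass 70% of its speed; a pose out of reach is approached as far as the arm can. A call with a gripper value outside its range is refused whole. OPENING is the opening, from -1 (shut) to 1 (fully open), so that 0 is half open, set as the call begins (- or left out, the last holds). The fingers move at their own pace and stop on an object; FORCE is the grip in N (left out, the last holds). Time passes only in rows, so rows that repeat a pose let the fingers close. It gives the time, the measured TCP pose, the force and the opening at its end, in the units of the state.
- manip.read_state(): the state, without advancing time (a new reading comes with each control period).
- cams.camera(name): name is "scene" or "top"; returns a dict with "frame" (400x640x3 uint8, red, green, blue), "K" (3x3 intrinsics, pixels), "pose" (4x4, takes a point from camera to world coordinates). Camera axes: x right, y down, z forward; pixel columns grow to the right and rows downward; lengths in mm; the calibration is good to about 2 mm. A picture is of the moment at which its call begins. There is no depth.
- manip.sign_off(): hands the job in, once; it reports no verdict.
Trained networks look in the newest picture that a camera, given by its name, has taken for a name from the list of things; names that differ only in an ending like _2 or _b are one class to them, and where a whole thing is asked for, a point or a joint stands for the part that bears it (a point fixed in the world has none). Each returns a list of dicts, best first, with "score" (0 to 1); they miss things now and then, are a little off and sometimes report something else, mostly with a low value. They report only what shows in the picture. A call takes as long as a camera call. They do not tell look-alikes from the thing itself.
- models.regions_of(camera, name): "pixels" (400x640 bool, what is visible of it) and "point" ([column, row] in pixels, amid what is visible of it).
The state is a dict: "clock": time; "joints": joint angles; "qd": joint speeds; "effort": joint torques, N m; "eef_pos": TCP position; "eef_rot": TCP orientation; "wrist_force": force on the tool from outside, world axes, zero at the start; "moment": the same for the moment, N m; "finger_gap": finger opening in mm.
Only numpy, scipy, OpenCV 4.12 (cv2) and the standard library are available. Lean on these libraries where they do the work, as an engineer would, in place of code of your own. Each camera call takes 0.05 s, during which the arm holds its last target.

## Working session

There is one attempt and no reset: what is moved stays moved. The work goes in short steps, Python scripts to look and compute and a shell command to move; the robot and the scene stay as the last step left them, time stands still between calls to the robot, and variables do not carry over. Pictures are saved under pics/ and viewed, and the job is handed in when it is done.

```bash
mkdir -p pics; python3 - <<'E'
from cell import manip,cams,models
import cv2,numpy as np
s=manip.read_state();print({k:np.round(v,3).tolist() for k,v in s.items()})
for n in("scene","top"):
    c=cams.camera(n);cv2.imwrite(f"pics/{n}0.png",c["frame"][:,:,::-1]);print(n,np.round(c["K"],1).tolist(),np.round(c["pose"],3).tolist())
    for t in("hob","cap_a","seat_a"):
        print(t,[(round(r["score"],2),np.round(r["point"],1).tolist(),int(r["pixels"].sum())) for r in models.regions_of(n,t)])
E
```

```text
{'clock': 0.0, 'joints': [1.278, 0.3, 1.522, -0.0, 1.321, -0.067], 'qd': [0.0, 0.001, -0.002, -0.0, -0.004, 0.001], 'effort': [0.001, -53.18, -35.275, 0.071, 0.024, -0.0], 'eef_pos': [123.065, 535.779, 212.884], 'eef_rot': [-3.14, -0.0, 2.916], 'wrist_force': [-0.66, 0.306, 0.44], 'moment': [0.033, 0.029, -0.007], 'finger_gap': 93.669}
scene [[458.5, 0.0, 324.1], [0.0, 458.5, 199.1], [0.0, 0.0, 1.0]] [[-0.904, -0.199, 0.379, 3.732], [-0.428, 0.435, -0.792, 1161.802], [-0.008, -0.878, -0.479, 733.15], [0.0, 0.0, 0.0, 1.0]]
hob [(0.97, [339.3, 214.9], 7367)]
cap_a [(0.96, [320.1, 217.5], 565), (0.74, [258.9, 267.7], 675), (0.72, [338.2, 188.1], 413), (0.55, [356.8, 166.2], 286), (0.24, [342.0, 217.6], 7574)]
seat_a [(0.64, [321.6, 228.5], 116), (0.62, [357.3, 174.1], 153), (0.55, [338.5, 200.4], 112)]
top [[437.0, 0.0, 327.7], [0.0, 437.0, 197.0], [0.0, 0.0, 1.0]] [[0.012, -0.989, 0.15, 281.501], [-1.0, -0.01, 0.014, 36.673], [-0.012, -0.15, -0.989, 1589.252], [0.0, 0.0, 0.0, 1.0]]
hob [(0.6, [339.5, 210.8], 9830)]
cap_a [(0.94, [339.3, 200.3], 561), (0.85, [389.5, 195.2], 547), (0.78, [290.3, 202.5], 568), (0.71, [433.4, 192.6], 527), (0.7, [246.0, 178.9], 532)]
seat_a []
```

View pics/scene0.png

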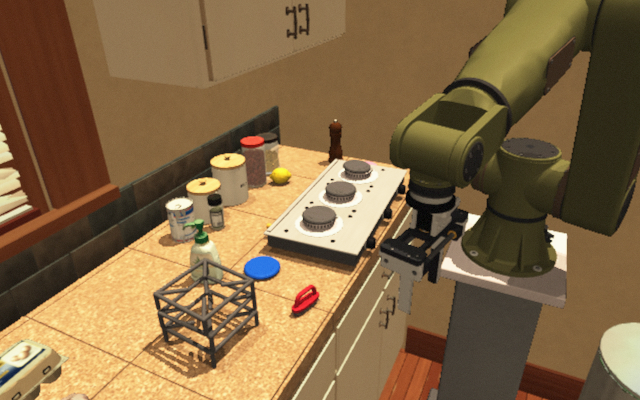

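View pics/top0.png

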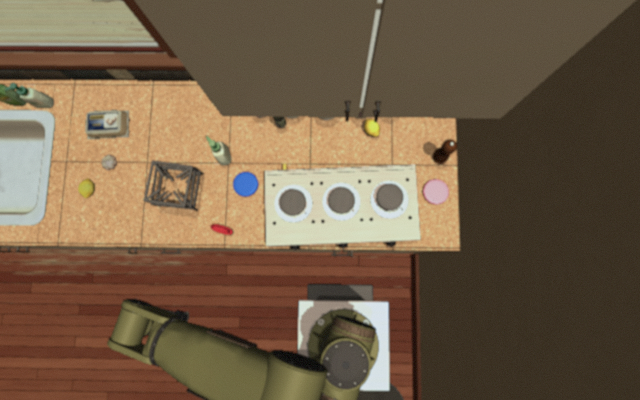

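The scene view shows the hob with three dark caps at about (320,217), (340,190), (357,168). In the top view they are at (292,202), (341,200), (389,196). The blue disc at (246,183) and the pink one at (435,191) are the look-alikes.

```bash
cat > h.py <<'E'
import numpy as np,cv2
from cell import manip,cams,models
def ray(c,uv,z):
    K,P=np.array(c["K"]),np.array(c["pose"]);d=P[:3,:3]@np.linalg.solve(K,[uv[0],uv[1],1]);o=P[:3,3];return o+d*(z-o[2])/d[2]
def proj(c,p):
    K,P=np.array(c["K"]),np.array(c["pose"]);q=K@(P[:3,:3].T@(np.asarray(p)-P[:3,3]));return q[:2]/q[2]
def crop(c,x0,y0,x1,y1,s,fn):
    cv2.imwrite(fn,cv2.resize(c["frame"][y0:y1,x0:x1,::-1],None,fx=s,fy=s,interpolation=cv2.INTER_CUBIC))
E
python3 - <<'E'
from h import *
for n in("top","scene"):
    c=cams.camera(n)
    for r in models.regions_of(n,"cap_a"):
        ys,xs=np.nonzero(r["pixels"]);m=[xs.mean(),ys.mean()]
        if len(xs)<2000: print(n,round(r["score"],2),np.round(m,1),np.round(ray(c,m,90)),)
    r=models.regions_of(n,"hob")[0]
    # bright steel region
    mk=r["pixels"].astype(np.uint8)
    cs,_=cv2.findContours(mk,cv2.RETR_EXTERNAL,cv2.CHAIN_APPROX_NONE);k=max(cs,key=cv2.contourArea)
    q=cv2.approxPolyDP(cv2.convexHull(k),6,True)[:,0]
    print(n,"hob",[(p.tolist(),np.round(ray(c,p,60)[:2]).tolist()) for p in q])
c=cams.camera("top");crop(c,225,150,455,260,3.4,"pics/tcrop.png")
c=cams.camera("scene");crop(c,290,150,390,240,7,"pics/scrop.png")
for n in("scrub_brush","soap_bottle","pepper_mill"):
    for r in models.regions_of("scene",n)[:1]:print(n,np.round(r["score"],2),r["point"],np.round(ray(c,r["point"],60)))
E
```

```text
top 0.91 [389.6 196.4] [ 513. -157.   90.]
top 0.86 [341.  199.1] [502.  12.  90.]
top 0.65 [291.8 201.6] [491. 182.  90.]
top 0.61 [244.6 183.4] [554. 349.  90.]
top 0.56 [435.5 190.7] [ 535. -315.   90.]
top hob [([264, 171], [605.0, 288.0]), ([283, 163], [635.0, 220.0]), ([413, 164], [636.0, -245.0]), ([419, 237], [376.0, -261.0]), ([391, 245], [347.0, -164.0]), ([267, 245], [342.0, 268.0])]
scene 0.75 [319.1 215.2] [486. 187.  90.]
scene 0.62 [357.4 166.6] [ 509. -155.   90.]
scene 0.56 [340.6 188.9] [495.  18.  90.]
scene hob [([405, 171], [370.0, -251.0]), ([405, 192], [325.0, -100.0]), ([374, 248], [309.0, 231.0]), ([355, 263], [329.0, 311.0]), ([269, 245], [561.0, 332.0]), ([267, 226], [614.0, 255.0]), ([335, 161], [625.0, -229.0])]
scrub_brush 0.65 [303.8, 300.7] [379. 485.  60.]
soap_bottle 0.75 [201.2, 252.2] [700. 432.  60.]
pepper_mill 0.7 [336.2, 143.6] [ 689. -385.   60.]
```

View pics/tcrop.png

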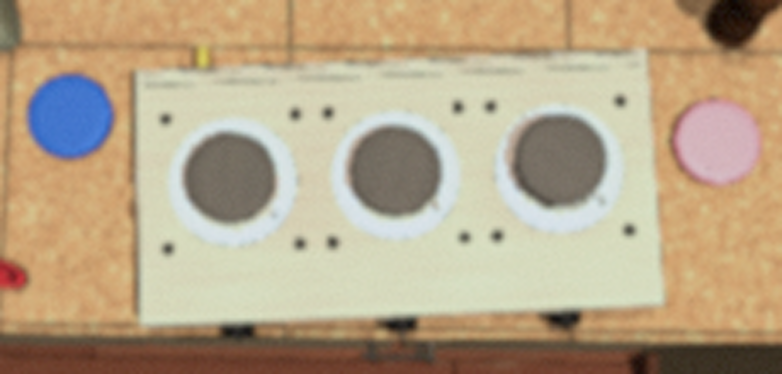

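View pics/scrop.png

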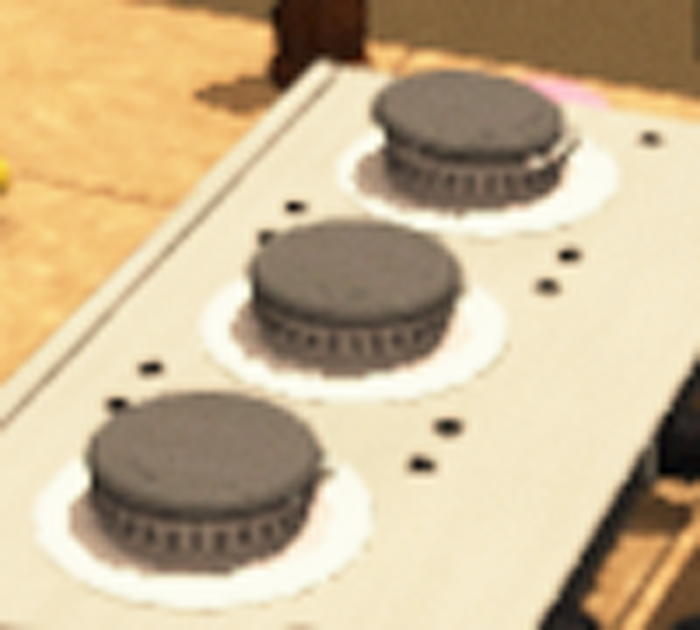

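```bash
python3 - <<'E'
from h import *
c=cams.camera("top")
f=c["frame"].astype(float)
for cx,cy in((292.5,202.5),(341,201),(389.5,198.5)):
    # upsample crop
    x0,y0=int(cx)-24,int(cy)-24
    g=cv2.resize(c["frame"][y0:y0+49,x0:x0+49],None,fx=8,fy=8,interpolation=cv2.INTER_CUBIC).astype(float)
    for nm,m in (("white",(g[:,:,2]>222)),("dark",(g.mean(2)<150))):
        n,l,st,ce=cv2.connectedComponentsWithStats(m.astype(np.uint8))
        i=1+np.argmax(st[1:,4]); k=max(cv2.findContours((l==i).astype(np.uint8),0,1)[0],key=cv2.contourArea)
        h=cv2.convexHull(k); e=cv2.fitEllipse(h) ; uv=(np.array(e[0])+.5)/8-.5+[x0,y0]
        z=60.5 if nm=="white" else 91
        print(nm,np.round(uv,2),"diam px",np.round(np.array(e[1])/8,2),np.round(ray(c,uv,z),1))
E
```

```text
white [292.95 203.17] diam px [36.01 36.12] [489.8 181.1  60.5]
dark [292.12 201.84] diam px [26.48 27.01] [490.2 181.2  91. ]
white [340.9 201.3] diam px [36.  36.5] [498.3  11.7  60.5]
dark [340.61 199.9 ] diam px [26.44 27.45] [498.8  13.3  91. ]
white [387.31 202.56] diam px [28.07 34.46] [ 495.5 -151.9   60.5]
dark [388.65 196.86] diam px [27.62 27.98] [ 511.2 -152.9   91. ]
```

```bash
cat >> h.py <<'E'
def to(p):
    from scipy.spatial.transform import Rotation as R
    s=manip.read_state();r=R.from_euler("xyz",s["eef_rot"]).as_matrix()
    print("at",np.round(s["eef_pos"],1),"rot",np.round(s["eef_rot"],3),"t",round(s["clock"],2),"F",np.round(s["wrist_force"],1),"-> cm",np.round(r.T@(np.array(p)-s["eef_pos"])/10,2))
E
python3 -c "
from h import *
to([505,196,125])"
python3 -m pendant '[[[0,0,0,0]]]' -1 20
```

```text
at [123.1 536.  213.4] rot [-3.141 -0.     2.916] t 1.0 F [-0.2 -0.1  0.8] -> cm [-44.83 -24.58   8.84]
clock: 1.1
eef_pos: [123.1, 536.0, 213.5]
eef_rot: [3.142, -0.0, 2.916]
wrist_force: [-0.2, 0.8, -0.1]
finger_gap: 88.9
```

```bash
python3 -m pendant '[[[-4,-2.2,0,0],[-8,-4.4,0,0],[-12,-6.6,0,0],[-16,-8.8,0,0],[-20,-11,0,0]]]' -1
python3 -m pendant '[[[-4,-2.2,0,0],[-8,-4.4,0,0],[-12,-6.6,0,0],[-16,-8.8,0,0],[-20,-11,0,0]]]' -1
python3 -m pendant '[[[-3,-1.5,3,0],[-4.8,-2.6,6,0],[-4.8,-2.6,8,0],[-4.8,-2.6,8,0],[-4.8,-2.6,8,0]]]'
python3 -c "
from h import *
to([505,196,105])
c=cams.camera('scene');crop(c,220,80,460,280,3,'pics/s1.png')"
```

```text
clock: 1.6
eef_pos: [294.5, 382.7, 213.6]
eef_rot: [3.141, 0.0, 2.916]
wrist_force: [0.3, 0.8, -0.9]
finger_gap: 49.5
clock: 2.1
eef_pos: [465.0, 230.5, 213.7]
eef_rot: [3.141, 0.0, 2.916]
wrist_force: [0.7, 0.1, -0.1]
finger_gap: 9.2
clock: 2.6
eef_pos: [504.8, 196.2, 134.1]
eef_rot: [3.141, 0.0, 2.916]
wrist_force: [0.0, -0.2, -0.0]
finger_gap: 0.4
at [504.8 196.2 134.1] rot [3.141 0.    2.916] t 2.6 F [ 0.  -0.2 -0. ] -> cm [-0.03 -0.02  2.91]
```

View pics/s1.png

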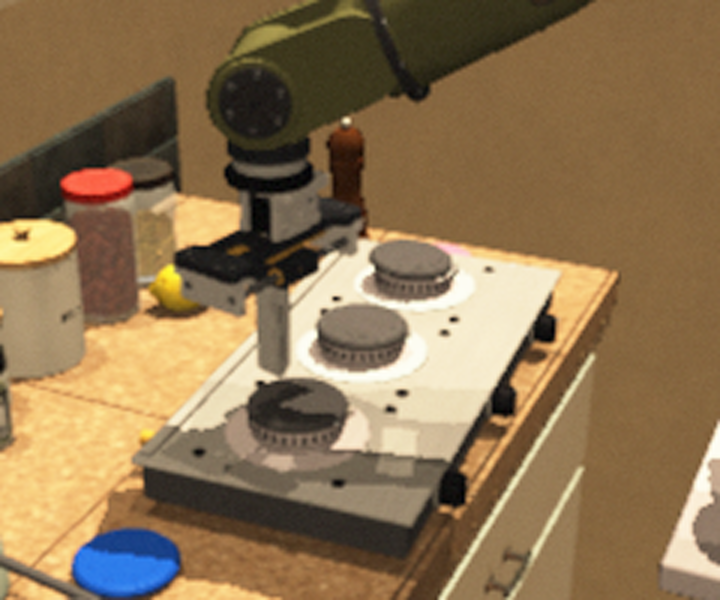

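The closed fingertips hang over the back-left part of the left cap, at about (275,370) in this crop. I'll press down slowly.

```bash
python3 -m pendant '[[[0,0,2.0,0],[0,0,2.8,0],[0,0,3.0,0],[0,0,3.1,0],[0,0,3.15,0]]]'
python3 -m pendant '[[[0,0,0.05,0],[0,0,0.1,0],[0,0,0.1,0]]]'
```

```text
clock: 3.15
eef_pos: [505.0, 196.2, 102.8]
eef_rot: [3.141, 0.001, 2.916]
wrist_force: [-2.0, -0.2, 5.9]
finger_gap: 0.3
clock: 3.45
eef_pos: [505.0, 196.2, 102.7]
eef_rot: [3.141, 0.001, 2.916]
wrist_force: [-5.3, -1.3, 14.1]
finger_gap: 0.3
```

```bash
python3 -m pendant '[[[0,0,-1,0],[1.1,-1.8,-1.2,0],[2.25,-3.6,-1,0],[2.25,-3.6,-0.3,0],[2.25,-3.6,-0.1,0]]]'
python3 -m pendant '[[[0,0,0.05,0],[0,0,0.1,0],[0,0,0.1,0]]]'
```

```text
clock: 3.95
eef_pos: [474.9, 165.8, 102.5]
eef_rot: [-3.141, 0.0, 2.915]
wrist_force: [-14.8, -8.9, 32.4]
finger_gap: 0.4
clock: 4.25
eef_pos: [474.9, 165.8, 102.6]
eef_rot: [-3.14, -0.0, 2.916]
wrist_force: [-14.2, -9.3, 25.8]
finger_gap: 0.6
```

The left cap sits solid at both points (102.7 and 102.5 mm), so its top is at the seated height. Next is the middle cap.

```bash
python3 -m pendant '[[[0,0,-3,0],[-2.3,-4.2,-3,0],[-4.5,-8.4,-3,0],[-6.8,-12.7,-3,0],[-6.8,-12.7,-2.0,0]]]'
python3 -m pendant '[[[0,0,1.0,0],[0,0,1.5,0],[0,0,1.6,0],[0,0,1.7,0],[0,0,1.8,0]]]'
```

```text
clock: 4.75
eef_pos: [514.8, 22.9, 122.0]
eef_rot: [3.142, 0.003, 2.911]
wrist_force: [0.0, -0.8, -0.0]
finger_gap: 0.3
clock: 5.25
eef_pos: [512.7, 27.6, 103.2]
eef_rot: [3.141, 0.001, 2.917]
wrist_force: [-0.7, 0.1, -0.6]
finger_gap: 0.6
```

```bash
python3 -m pendant '[[[0,0,0.05,0],[0,0,0.1,0],[0,0,0.15,0],[0,0,0.2,0]]]'
python3 -m pendant '[[[0,0,-1,0],[1.1,-1.8,-1.2,0],[2.25,-3.6,-1,0],[2.25,-3.6,-0.4,0],[2.25,-3.6,-0.2,0]]]'
python3 -m pendant '[[[0,0,0.05,0],[0,0,0.1,0],[0,0,0.15,0],[0,0,0.15,0]]]'
```

```text
clock: 5.65
eef_pos: [512.8, 27.3, 102.6]
eef_rot: [3.141, 0.001, 2.916]
wrist_force: [-10.4, 1.8, 24.2]
finger_gap: 0.7
clock: 6.15
eef_pos: [482.7, -3.1, 102.8]
eef_rot: [3.141, 0.0, 2.915]
wrist_force: [0.8, -0.2, -0.3]
finger_gap: 0.4
clock: 6.55
eef_pos: [482.9, -3.1, 102.6]
eef_rot: [-3.141, -0.0, 2.916]
wrist_force: [-11.3, -4.3, 20.0]
finger_gap: 0.4
```

Middle cap is solid too (102.6 mm at both points). Now the right cap.

```bash
python3 -m pendant '[[[0,0,-3,0],[-2.4,-4.0,-3,0],[-4.8,-8.0,-3,0],[-7.3,-12.1,-3,0],[-7.3,-12.1,-2.0,0]]]'
python3 -m pendant '[[[0,0,0.5,0],[0,0,0.8,0],[0,0,0.9,0],[0,0,1.0,0],[0,0,1.1,0]]]'
python3 -m pendant '[[[0,0,0.1,0],[0,0,0.2,0],[0,0,0.2,0]]]'
```

```text
clock: 7.05
eef_pos: [528.6, -141.4, 122.0]
eef_rot: [-3.141, 0.003, 2.912]
wrist_force: [0.1, -0.5, -0.4]
finger_gap: 0.7
clock: 7.55
eef_pos: [526.8, -136.8, 110.8]
eef_rot: [-3.142, 0.001, 2.917]
wrist_force: [0.0, -0.4, 0.3]
finger_gap: 0.5
clock: 7.85
eef_pos: [526.6, -137.4, 108.4]
eef_rot: [3.142, 0.0, 2.916]
wrist_force: [-0.5, 0.1, 0.5]
finger_gap: 0.6
```

```bash
python3 -m pendant '[[[0,0,0.05,0],[0,0,0.1,0],[0,0,0.15,0],[0,0,0.2,0]]]'
python3 -m pendant '[[[0,0,0.05,0],[0,0,0.1,0],[0,0,0.1,0]]]'
python3 -m pendant '[[[0,0,0.05,0],[0,0,0.05,0]]]'
```

```text
clock: 8.25
eef_pos: [527.3, -137.3, 107.5]
eef_rot: [3.141, 0.002, 2.916]
wrist_force: [-1.2, 3.6, 13.5]
finger_gap: 0.7
clock: 8.55
eef_pos: [527.5, -137.2, 107.4]
eef_rot: [3.141, 0.003, 2.916]
wrist_force: [-3.8, 6.0, 19.3]
finger_gap: 0.5
clock: 8.75
eef_pos: [527.6, -137.2, 107.4]
eef_rot: [3.141, 0.003, 2.916]
wrist_force: [-5.9, 4.9, 23.6]
finger_gap: 0.1
```

The contact is at 107.4 mm, 5 mm above a seated cap, so the right cap is out. I'll refine its offset from the first picture.

```bash
python3 -m pendant '[[[0,0,-1,0],[-1,3,-3,0],[-1,3,-3,0]]]'; python3 - <<'E'
from h import *
c=cams.camera("top");f0=cv2.imread("pics/top0.png")[:,:,::-1]
for cx,cy in((292.5,202.5),(341,201),(389.5,198.5)):
    x0,y0=int(cx)-21,int(cy)-21
    g=cv2.resize(f0[y0:y0+43,x0:x0+43],None,fx=8,fy=8,interpolation=cv2.INTER_CUBIC).astype(float)
    for nm,t in (("white",205),("white",212),("white",218),("dark",140),("dark",155)):
        m=g[:,:,2]>t if nm=="white" else g.mean(2)<t
        n,l,st,ce=cv2.connectedComponentsWithStats(m.astype(np.uint8))
        i=1+np.argmax(st[1:,4]); k=max(cv2.findContours((l==i).astype(np.uint8),0,1)[0],key=cv2.contourArea)
        e=cv2.fitEllipse(cv2.convexHull(k)) ; uv=(np.array(e[0])+.5)/8-.5+[x0,y0]
        print(nm,t,np.round(uv,2),np.round(np.array(e[1])/8,1),np.round(ray(c,uv,60.5 if nm=="white" else 91),1))
c=cams.camera("scene");crop(c,310,130,410,210,7,"pics/s2.png")
E
```

```text
clock: 9.05
eef_pos: [545.0, -109.0, 137.4]
eef_rot: [3.141, 0.004, 2.917]
wrist_force: [0.5, -0.7, 0.3]
finger_gap: 0.7
white 205 [292.87 203.15] [37.7 38.2] [489.9 181.4  60.5]
white 212 [292.9  203.18] [37.1 37.4] [489.8 181.3  60.5]
white 218 [292.96 203.18] [36.4 36.7] [489.7 181.1  60.5]
dark 140 [292.15 201.85] [26.1 26.7] [490.2 181.1  91. ]
dark 155 [292.14 201.83] [26.7 27.2] [490.3 181.1  91. ]
white 205 [341.05 201.21] [37.9 38.2] [498.5  11.2  60.5]
white 212 [340.99 201.21] [37.2 37.6] [498.6  11.4  60.5]
white 218 [340.98 201.27] [36.6 37. ] [498.4  11.4  60.5]
dark 140 [340.61 199.91] [26.1 27. ] [498.8  13.3  91. ]
dark 155 [340.6  199.91] [26.7 27.6] [498.8  13.3  91. ]
white 205 [389.08 199.19] [37.5 38.3] [ 507.5 -158.3   60.5]
white 212 [389.05 199.22] [36.8 37.8] [ 507.4 -158.2   60.5]
white 218 [389.01 199.25] [36.3 37.1] [ 507.3 -158.    60.5]
dark 140 [388.67 196.87] [27.1 27.5] [ 511.1 -153.    91. ]
dark 155 [388.62 196.85] [27.8 28.2] [ 511.2 -152.8   91. ]
```

View pics/s2.png

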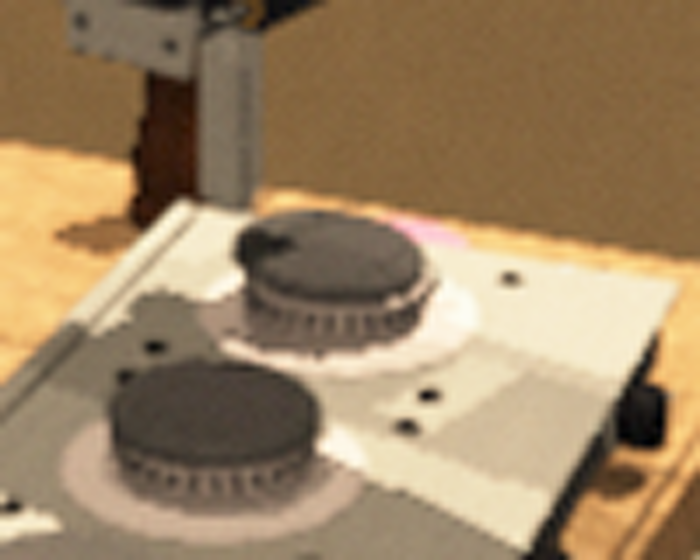

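The right cap leans in this crop, high on the back-left side at about (255,240). Its offset is about (+4, +4.5) mm. I'll turn the closed fingers square to the push line and lower them behind the high rim.

```bash
python3 -m pendant '[[[-1,1,0,0.14],[-1,1,0,0.28],[-1,1,0,0.42],[-1,1,0,0.49],[-1,1,0,0.49]]]'
python3 -m pendant '[[[0,0,2,0],[0,0,4,0],[0,0,4.7,0],[0,0,4.7,0]]]'
python3 -c "
from h import *
to([507,-158,90])
c=cams.camera('scene');crop(c,310,130,410,210,7,'pics/s3.png')"
```

```text
clock: 9.65
eef_pos: [554.4, -103.5, 134.1]
eef_rot: [-3.141, -0.001, 2.424]
wrist_force: [-0.2, -0.3, -0.0]
finger_gap: 0.3
clock: 10.05
eef_pos: [554.4, -103.1, 87.0]
eef_rot: [-3.141, -0.002, 2.427]
wrist_force: [-0.2, 0.2, 0.6]
finger_gap: 0.5
at [ 554.4 -103.1   87. ] rot [-3.141e+00 -2.000e-03  2.427e+00] t 10.05 F [-0.2  0.2  0.6] -> cm [-0.02 -7.25 -0.3 ]
```

View pics/s3.png

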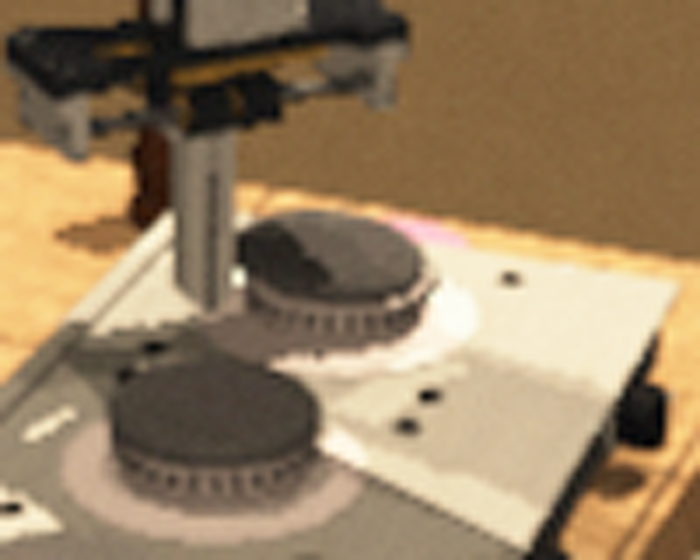

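The fingers stand just clear of the cap's high back-left rim, tip at about (210,305) in the crop. The push line along tool −y runs through the seat. Pushing in small steps.

```bash
python3 -m pendant '[[[0,-0.2,0,0],[0,-0.4,0,0],[0,-0.5,0,0],[0,-0.6,0,0],[0,-0.7,0,0]]]'
python3 -m pendant '[[[0,-0.1,0,0],[0,-0.15,0,0],[0,-0.2,0,0],[0,-0.25,0,0],[0,-0.3,0,0]]]'
```

```text
clock: 10.6
eef_pos: [550.5, -108.3, 88.1]
eef_rot: [3.141, 0.0, 2.426]
wrist_force: [0.1, -0.2, 0.6]
finger_gap: 0.4
clock: 11.1
eef_pos: [548.5, -110.4, 87.9]
eef_rot: [3.141, 0.0, 2.426]
wrist_force: [0.9, 0.8, 0.1]
finger_gap: 0.4
```

```bash
python3 -m pendant '[[[0,-0.05,0,0],[0,-0.1,0,0],[0,-0.15,0,0],[0,-0.2,0,0],[0,-0.2,0,0]]]'
python3 -m pendant '[[[0,-0.05,0,0],[0,-0.1,0,0],[0,-0.15,0,0],[0,-0.2,0,0],[0,-0.2,0,0]]]'
```

```text
clock: 11.6
eef_pos: [547.1, -112.0, 87.9]
eef_rot: [-3.141, -0.0, 2.426]
wrist_force: [0.6, 0.6, -1.5]
finger_gap: 0.5
clock: 12.1
eef_pos: [545.8, -113.5, 88.0]
eef_rot: [-3.142, 0.0, 2.426]
wrist_force: [0.7, 0.8, -0.1]
finger_gap: 0.3
```

```bash
python3 -m pendant '[[[0,-0.05,0,0],[0,-0.1,0,0],[0,-0.15,0,0],[0,-0.2,0,0],[0,-0.2,0,0]]]'
python3 -c "
from h import *
to([507,-158,90])
c=cams.camera('scene');crop(c,310,130,410,210,7,'pics/s4.png')"
```

```text
clock: 12.6
eef_pos: [545.0, -113.8, 88.1]
eef_rot: [3.14, -0.0, 2.426]
wrist_force: [4.4, 10.7, 0.0]
finger_gap: 0.8
at [ 545.  -113.8   88.1] rot [ 3.14  -0.     2.426] t 12.6 F [ 4.4 10.7  0. ] -> cm [-0.03 -5.82 -0.2 ]
```

View pics/s4.png

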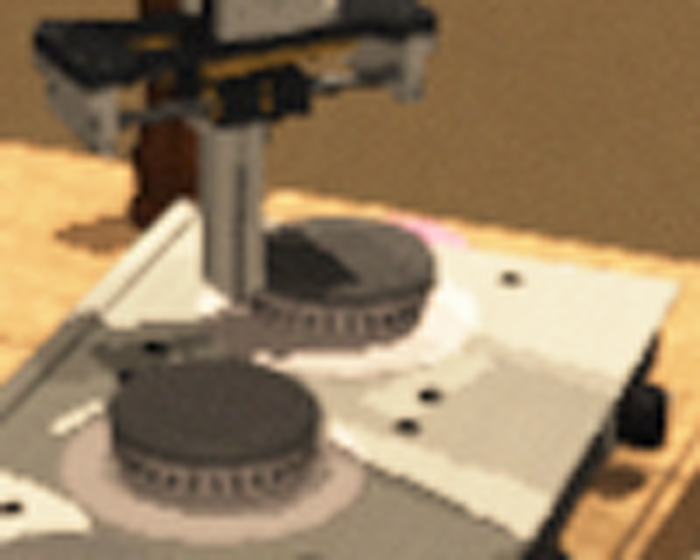

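The force jumped to 11.6 N at the expected stop and the cap now looks flat. I'll back off, then press to verify.

```bash
python3 -m pendant '[[[0,0.6,0,0],[0,1.2,0,0],[0,1.2,-2,0],[0,1.2,-4,0],[0,1.2,-4,0]]]'
python3 -m pendant '[[[0,-2.5,0,0],[0,-4.9,0,0],[0,-4.9,1.5,0],[0,-4.9,2.3,0],[0,-4.9,2.4,0]]]'
python3 -m pendant '[[[0,0,0.1,0],[0,0,0.15,0],[0,0,0.2,0],[0,0,0.25,0],[0,0,0.3,0]]]'
```

```text
clock: 13.15
eef_pos: [553.6, -106.1, 130.3]
eef_rot: [3.14, 0.004, 2.426]
wrist_force: [-0.4, 0.0, -0.9]
finger_gap: 0.8
clock: 13.65
eef_pos: [520.0, -142.8, 102.9]
eef_rot: [-3.141, -0.001, 2.426]
wrist_force: [-0.9, 0.6, -0.5]
finger_gap: 0.4
clock: 14.15
eef_pos: [520.2, -142.8, 102.6]
eef_rot: [-3.141, 0.0, 2.426]
wrist_force: [-15.8, 1.7, 30.0]
finger_gap: 0.1
```

Solid at 102.6 mm, the same as the seated caps. Next the opposite side, then retreat and look.

```bash
python3 -m pendant '[[[0,0,-1,0],[0,-2.2,-1.2,0],[0,-4.2,-1.2,0],[0,-4.2,-0.5,0],[0,-4.2,-0.3,0]]]'
python3 -m pendant '[[[0,0,0.05,0],[0,0,0.1,0],[0,0,0.15,0],[0,0,0.2,0],[0,0,0.2,0]]]'
python3 -m pendant '[[[0,0,-3,0],[0,0,-7,0],[0,0,-11,0],[0,0,-12,0],[0,0,-12,0]]]'
python3 -c "
from h import *
to([400,300,250])"
```

```text
clock: 14.65
eef_pos: [492.7, -174.2, 103.0]
eef_rot: [-3.141, -0.001, 2.425]
wrist_force: [0.8, -0.5, 0.0]
finger_gap: 0.2
clock: 15.15
eef_pos: [493.2, -174.0, 102.8]
eef_rot: [3.141, 0.0, 2.426]
wrist_force: [-3.2, 3.2, 10.9]
finger_gap: 0.6
clock: 15.65
eef_pos: [493.3, -174.5, 223.2]
eef_rot: [3.141, 0.003, 2.426]
wrist_force: [-0.7, 0.2, -0.6]
finger_gap: 0.1
at [ 493.3 -174.5  223.2] rot [3.141e+00 3.000e-03 2.426e+00] t 15.65 F [-0.7  0.2 -0.6] -> cm [38.17 29.7  -2.76]
```

```bash
python3 -m pendant '[[[3.2,2.5,0,0],[6.4,5,0,0],[9.6,7.5,0,0],[12.8,10,0,0],[16,12.5,0,0]]]'
python3 -m pendant '[[[3.2,2.5,0,0],[6.4,5,0,0],[9.6,7.5,0,0],[12.8,10,0,0],[16,12.5,0,0]]]'
python3 -m pendant '[[[3.2,2.5,0,0],[6.4,5,0,0],[6.4,5,0,0],[6.4,5,0,0]]]'
python3 - <<'E'
from h import *
c=cams.camera("top");crop(c,205,140,465,260,3,"pics/t5.png");f0=c["frame"]
for cx,cy in((292.5,202.5),(341,201),(389.5,198.5)):
    x0,y0=int(cx)-21,int(cy)-21
    g=cv2.resize(f0[y0:y0+43,x0:x0+43],None,fx=8,fy=8,interpolation=cv2.INTER_CUBIC).astype(float)
    for nm,t in (("white",212),("dark",140)):
        m=g[:,:,2]>t if nm=="white" else g.mean(2)<t
        n,l,st,ce=cv2.connectedComponentsWithStats(m.astype(np.uint8))
        i=1+np.argmax(st[1:,4]); k=max(cv2.findContours((l==i).astype(np.uint8),0,1)[0],key=cv2.contourArea)
        e=cv2.fitEllipse(cv2.convexHull(k)) ; uv=(np.array(e[0])+.5)/8-.5+[x0,y0]
        print(nm,t,np.round(uv,2),np.round(ray(c,uv,60.5 if nm=="white" else 91),1))
c=cams.camera("scene");crop(c,180,110,440,330,3,"pics/s5.png")
to([0,0,0])
E
```

```text
clock: 16.15
eef_pos: [452.9, 26.3, 220.1]
eef_rot: [-3.14, -0.002, 2.426]
wrist_force: [0.2, -0.2, -0.7]
finger_gap: 0.8
clock: 16.65
eef_pos: [414.2, 225.6, 220.1]
eef_rot: [-3.139, -0.001, 2.426]
wrist_force: [0.6, 0.4, -0.3]
finger_gap: 0.4
clock: 17.05
eef_pos: [399.1, 303.9, 220.1]
eef_rot: [-3.139, -0.001, 2.428]
wrist_force: [-0.5, -0.0, 0.2]
finger_gap: 0.4
white 212 [293.24 202.89] [490.8 180.1  60.5]
dark 140 [292.09 201.85] [490.2 181.3  91. ]
white 212 [340.97 201.2 ] [498.6  11.5  60.5]
dark 140 [340.6 199.9] [498.8  13.3  91. ]
white 212 [389.06 199.22] [ 507.4 -158.2   60.5]
dark 140 [389.83 197.98] [ 507.3 -157.    91. ]
at [399.8 302.9 220.9] rot [-3.14  -0.     2.425] t 17.15 F [-0.2 -0.5  0.5] -> cm [ 10.25 -49.06  22.18]
```

View pics/t5.png

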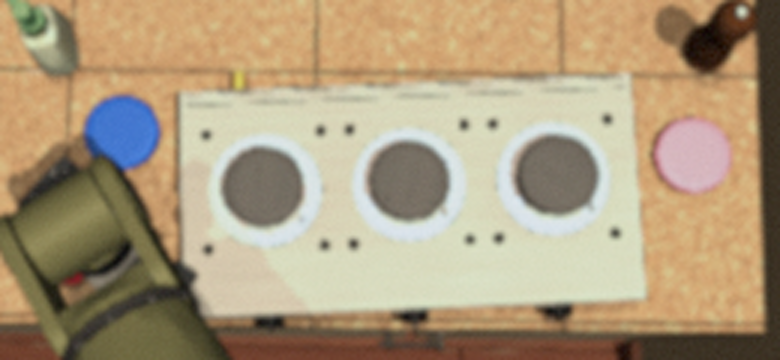

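View pics/s5.png

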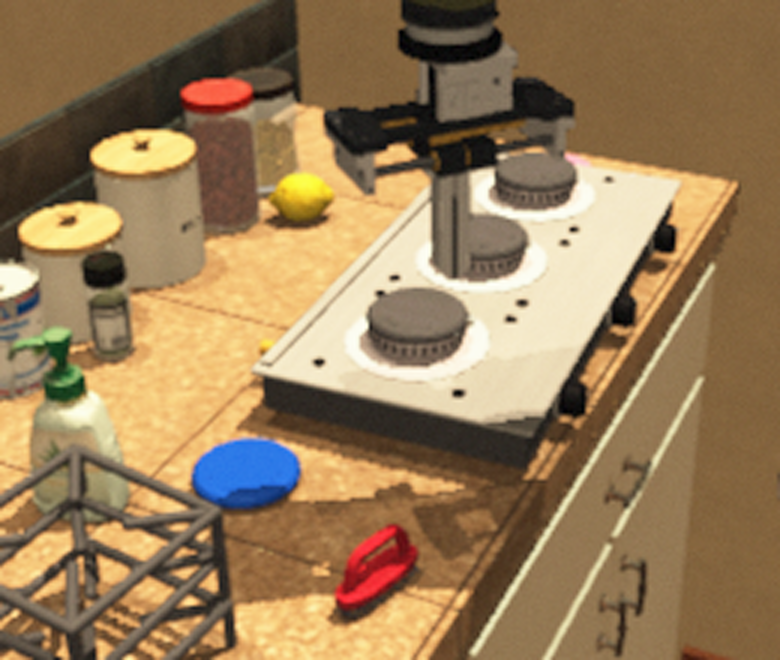

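Both views show all three caps flat and centred on their rings. In the top crop they are at (262,187), (408,180) and (557,174). The brush, bottle, mill and look-alike discs are where they were, and the robot touches nothing.

```bash
python3 -c "
from cell import manip
print(manip.sign_off())"
```

```text
the job is handed in; nothing more can be done
None
```

All three caps now lie flat on their burners; the right one was the cap out of its seat. I handed the job in at about 17 s.

- **Pressing:** I pressed each cap with the closed fingertips, going left, middle, right. The left and middle caps did not rock at either of two opposite points, and contact came at a tool height of 102.5–102.7 mm.
- **Finding the loose cap:** The right cap met the finger at 107.4 mm, 5 mm too high. The pictures showed it about 6 mm off centre towards the back-left.
- **Pushing it home:** I pushed its high rim towards the burner's middle with little force. It slid until the socket stopped it, and the force rose to about 12 N.
- **Checks afterwards:** Pressed again on both sides, the right cap was solid at 102.6 and 102.8 mm. In the top view it is within about 1 mm of its burner's centre, and the other things on the worktop had not visibly moved.

The top-view fit puts the middle cap 1.8 mm from its ring in y, but that is within the 2 mm calibration and both presses found it seated. The strongest press was a brief peak of about 37 N with the fingertip on the left cap, which did not move.

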